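# Extend the telescoping length gauge to its set mark and hold it

### The arm

A 6-joint arm with a two-finger parallel gripper is mounted at the origin on a cart in front of the work surface, level with it; the furniture and walls round the work are solid. World frame = base frame: x ahead of the robot, y to its left, z up, the work surface at z = 0. Lengths are in m, angles in rad, forces in N, time in s.
With the tool pointing down it reaches from about 0.325 to 0.85 m from the base axis. Payload 4.4 kg.
Tool frame: the origin (TCP) lies midway between the tips of the shut fingers; the grasp point (between the pads) lies 19 mm behind it (ctrl.tcp_to_grasp is the z of the grasp point in the tool frame, in m); z points along the fingers, y is the line along which they close (so a half turn about z gives the same grasp; the last joint's range is limited). The gripper opens to 94 mm and grips with 3 to 60 N. Pads are 16 mm wide; open, the fingers measure 119 mm over their backs; the gripper's body (75 mm by 177 mm) begins 78 mm behind the grasp point.
Start: joints at [-1.391, 0.207, 1.542, -0, 1.393, -0.15], TCP at [0.187, -0.544, 0.205] pointing down, gripper open.
Joint ranges: [-2.73, 2.73], [-0.86, 2.22], [0.23, 2.46], [-1.11, 4.25], [0.08, 2.63], [-2.82, 2.82]. Speed limits (rad/s): [2.79, 2.79, 3.14, 3.14, 3.14, 3.14].

### API

Orientations are given as a unit quaternion [x, y, z, w].
In Python, from workcell import observe, imaging, ctrl gives the robot as it stands.
- The arm moves only by the tool play_rows, never from a script. Its argument "motion" is a list of rows, each an object of numbers: "claw": the gripper's target within -1 to 1 (fully open at 1, half-way at 0, shut at -1); "tx", "ty", "tz": the shift along the tool's x, y, z in units of 0.025 m (1.0 is 0.025 m); "rx", "ry", "rz": the turn, a rotation vector about the tool's x, y, z in units of 6 degrees (1.0 is 6 degrees). In form: [{"claw": .., "tx": .., "ty": .., "tz": .., "rx": .., "ry": .., "rz": ..}, ...]. A call has 1 to 20 rows; each row shifts and turns the commanded pose from where the row before left it, along the tool's axes as they then stand; what a row does not reach is not made up. A row lasts 1/8 s, in which the tool goes at most 62.5 mm and 10.7 degrees, less where a joint would pass 70% of its speed; a pose out of reach is approached as far as the arm can. A call with a number of a shift or a turn outside -1 to 1 is refused whole. A call with a gripper value outside its range is refused whole. The fingers move at their own pace and stop on an object; the grip force is fixed at half the most. Time passes only in rows, so rows that do not move let the fingers close. It gives the time, the measured TCP pose, the force, the opening and the grip force at its end, in the units of the state.
- observe(): the state, without advancing time (a new reading comes with each control period).
- imaging.grab_frame(name): name is "scene" or "side" or "wrist"; returns (picture, depth): 420x560x3 uint8, blue, green, red; 420x560 float32, m along the optical axis (not along the pixel's ray), 0 where there is no reading.
- imaging.camera_params(name): a dict with "fx", "fy", "cx", "cy" (pixels), "camera_from_world" (4x4, takes a point from world to camera coordinates). Camera axes: x right, y down, z forward; pixel columns grow to the right and rows downward; lengths in m; the calibration is good to about 2 mm. The wrist camera is an equidistant fisheye: a pixel r from the principal point sees the ray r / f radians off the axis. A picture is of the moment at which its call begins: read the wrist's pose just before it. camera_params takes no time and is no camera call; for the wrist camera it gives the pose at the moment of the call.
- ctrl.close_job(): hands the job in; it is judged then, once.
The state is a dict: "time_s": time; "q": joint angles; "dq": joint speeds; "joint_efforts": joint torques, N m; "tcp_pos": TCP position; "tcp_rot": TCP orientation; "force": force on the tool from outside, world axes, zero at the start; "ft_torque": the same for the moment, N m; "finger_gap": finger opening in m; "grip_force": force on a finger pad.
Only numpy, scipy, OpenCV 4.12 (cv2) and the standard library are available. Lean on these libraries where they do the work, as an engineer would, in place of code of your own. Each camera call takes 0.05 s, during which the arm holds its last target. There are 200 camera calls.

### The job

Set the telescoping length gauge on the bench: push its lock button fully in so that the arm comes free, then draw the arm out (there is an upright grip post on its end) until the pointer stands over the black rider clipped on the scale, within the rider's width. The arm is spring-loaded and runs back if let go, so finish while still holding the arm steady there. Leave the rider where it is set, and do not disturb the loupe, the setting block or the lens cell.

Things in the scene. Friction and masses are not known exactly. Their poses are not given: they have to be found in the camera images.
- length_gauge: The whole gauge, fixed to the bench; origin on the bench under its middle line, x across, y along it in the direction in which the arm extends, z up. Dark plate 90 x 350 x 10 mm (y -185 to +165), aluminium sleeve 46 mm wide from y -175 to -30, 56 mm high, steel arm 22 mm square coming out of it at y -30, scale strip along the -x side (marks every 5 mm, longer every 10).
- button_top (a point): Centre of the top face of the lock button: plain round steel button, 22 mm across, 10 mm proud of a black collar (32 mm across, 4 mm high) on top of the sleeve. Top face 70 mm above the bench. Push it straight down 6 mm against about 3 N to a firm stop; it stays in by itself, top then at 64 mm. Until then the arm is locked. It is 125 mm behind (-y of) the grip post when the arm is home.
- grip_post (a point): On the axis of the grip post, 78 mm above the bench: upright round dark steel post with black rings, 22 mm in diameter, from 47 to 102 mm above the bench, on a black end block 28 mm square at the outer end of the arm. y = the direction in which the arm extends, z up. With the arm home the sleeve's end face is 55 mm from the post's axis on the -y side. It slides with the arm and does not turn.
- pointer_tip (a point): Tip of the thin steel pointer that sticks out sideways from the end block over the scale; 23.5 mm above the bench, 36 mm from the post's axis along -x. It moves with the arm. y = the direction in which the arm extends.
- rider_mark (a point): Middle line of the rider, the set mark, on its top, 18.5 mm above the bench: small black saddle, 10 mm wide along the scale, 26 mm across it, its outer lip 34 mm high, clipped over the plate's edge. y = the direction in which the arm extends: the arm must come out by the distance along y from pointer_tip to here. The pointer passes 4 mm above it. Pushed with over 6 N the rider slides.
- gauge_arm (a joint): How far the arm is extended, m: 0 home (start) to 0.115. An inner spring pulls it back with about 4 N when home and 6 N when far out; let go, it runs back.
- lock_button (a joint): How far the lock button is pushed in, m: 0 out (locked) to 0.006 fully in (arm free). It has no return spring.
- rider (a joint): Where the rider sits on the scale, m: the arm extension at which the pointer stands over the rider's middle; 0.045 to 0.105 at the start.
- loupe_mid (a point): Bystander: black eye loupe, 41 mm in diameter, 36 mm high, loose on the bench; its centre.
- block_mid (a point): Bystander: black setting block, 20 x 28 mm and 34 mm high, loose on the bench; its centre.
- cell_mid (a point): Bystander: black and white round lens cell, 32 mm in diameter, 24 mm high, loose on the bench; its centre.

How it is judged:
By the outcome, as a careful person would: the job done as asked, in the order asked, and still so for the second after the job is handed in, while the arm keeps its last pose, push and grip.
It also fails if it takes over 35 s, if anything falls off the work surface, if the arm or the gripper's body presses on something with over 40 N, if the wrist force passes 120 N, or if a joint passes its speed limit or range.

## Working session

There is one attempt and no reset: what is moved stays moved. The work goes in short steps, Python scripts to look and compute and a tool call to move; the robot and the scene stay as the last step left them, time stands still between calls to the robot, and variables do not carry over. Pictures are saved under pics/ and viewed, at most 10 in all, crops included, and the job is handed in when it is done.

Besides the shell and the picture viewer there is one more tool, called after "Request:" by a JSON object that holds its "name" and its "arguments". play_rows: Moves the arm, as the interface text tells. Shifts and turns lie within -1 to 1; 1 stands for 0.025 m of shift or 6 degrees of turn. Its arguments: {"type":"object","properties":{"motion":{"type":"array","items":{"type":"object","properties":{"claw":{"type":"number"},"tx":{"type":"number"},"ty":{"type":"number"},"tz":{"type":"number"},"rx":{"type":"number"},"ry":{"type":"number"},"rz":{"type":"number"}}}}},"required":["motion"]}

```bash
mkdir -p pics; cat > h.py <<'E'
import numpy as np, cv2
from workcell import observe, imaging, ctrl
def grab(n):
    p=imaging.camera_params(n); im,d=imaging.grab_frame(n); return im,d,p
def world(d,p):
    v,u=np.mgrid[:420,:560]; X=np.stack([(u-p['cx'])/p['fx']*d,(v-p['cy'])/p['fy']*d,d,np.ones_like(d)],-1)
    return (X@np.linalg.inv(p['camera_from_world']).T)[...,:3]
E
python3 - <<'E'
from h import *
a=[]
for n in('scene','side'):
    im,d,p=grab(n); np.savez(n+'.npz',im=im,d=d,W=world(d,p)); 
    cv2.imwrite(f'pics/{n}0.png',im); print(n,p['fx'],np.linalg.inv(p['camera_from_world'])[:3,3])
s=observe();print(s['time_s'],s['tcp_rot'],s['finger_gap'],s['force'],ctrl.tcp_to_grasp)
E
```

```text
scene 463.6268330662242 [ 0.16544831 -0.88258969  0.78230258]
side 452.3323409364949 [ 0.12431983 -0.87796742  0.56972024]
0.1 [ 9.86354739e-01  1.64630912e-01 -1.36271075e-05 -9.95558829e-04] 0.09417195293474558 [0.3624373  0.13501182 0.23003987] -0.0188
```

View pics/scene0.png

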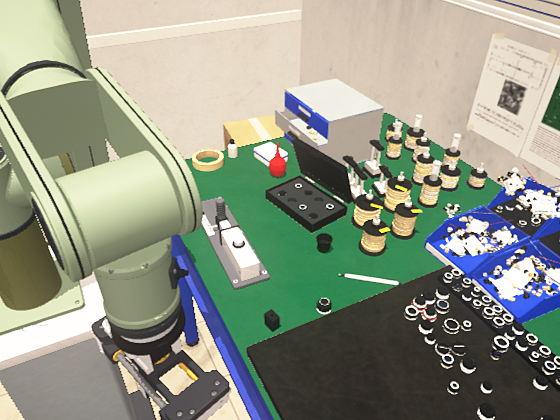

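View pics/side0.png

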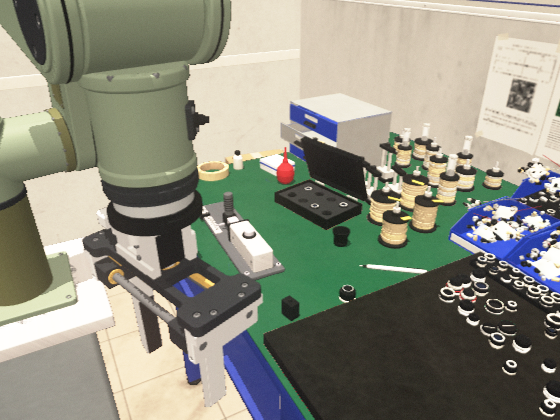

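The gauge lies with its sleeve near the camera: button at about (238,240) and post at (220,210) in the scene view. The block is at (272,320), the cell at (324,306) and the loupe at (323,242). Next I measure the gauge and zoom in on it.

```bash
python3 - <<'E'
from h import *
o=[]
for n,(r0,r1,c0,c1) in {'scene':(185,295,190,290),'side':(180,290,190,290)}.items():
    z=np.load(n+'.npz'); im,W=z['im'],z['W']
    o.append(cv2.resize(im[r0:r1,c0:c1],(400,440),interpolation=cv2.INTER_CUBIC))
    Wc=W[r0:r1,c0:c1]; g=Wc[...,2]
    ok=(z['d'][r0:r1,c0:c1]>0)&(Wc[...,0]>.1)
    for nm,lo,hi in(('table',-.01,.004),('plate',.006,.0145),('sleeve',.052,.059),('btn',.066,.075),('post',.08,.11)):
        m=ok&(g>lo)&(g<hi); 
        if nm=='table' : print(n,nm,np.median(g[m])); continue
        P=Wc[m]; c,s,a=cv2.minAreaRect((P[:,:2]*1000).astype(np.float32)); print(n,nm,m.sum(),P.mean(0).round(4),P[:,2].max().round(4),np.round(c,1),np.round(s,1),round(a,1))
cv2.imwrite('pics/crop0.png',np.hstack(o))
E
```

```text
scene table -0.0017054118217864622
scene plate 1451 [ 0.4527 -0.036   0.0088] 0.0145 [498.5 -40.9] [355.3 246.9] 66.7
scene sleeve 695 [ 0.4498 -0.1142  0.0546] 0.059 [451.2 -85.3] [199.   49.7] 86.9
scene btn 69 [ 0.452  -0.0676  0.0691] 0.0747 [452.9 -52.5] [139.6  20.1] 88.8
scene post 83 [0.4543 0.0102 0.0944] 0.1025 [455.6  13.5] [20.2 21.7] 8.3
side table 0.0013000591154409546
side plate 1427 [ 0.4471 -0.032   0.0112] 0.0145 [498.8  32.7] [472.2 229.3] 61.0
side sleeve 711 [ 0.4476 -0.1175  0.0566] 0.059 [450.4 -83.5] [205.3  50.8] 86.3
side btn 87 [ 0.4509 -0.0715  0.0703] 0.0748 [451.8 -53. ] [137.7  20.3] 88.5
side post 110 [0.4533 0.0102 0.0942] 0.1049 [454.   13.1] [20.5 22.3] 63.2
```

View pics/crop0.png

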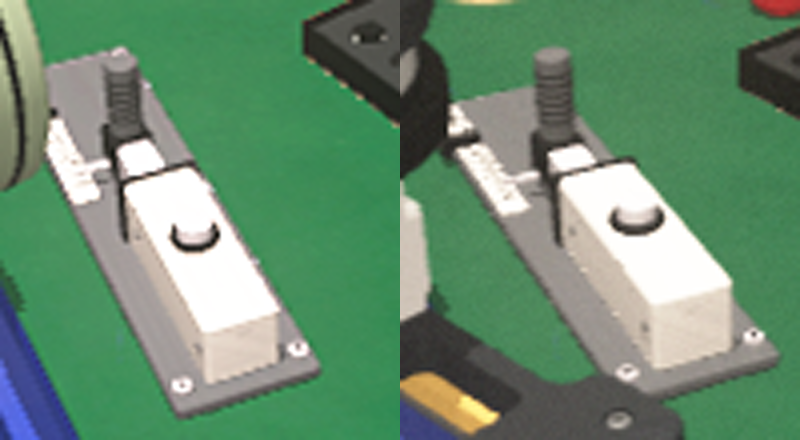

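The crops show the button, the pointer just beyond the sleeve's end, and the rider as a dark saddle at about side pixel (205,215), partly hidden by the gripper. Next I fit the axis more closely.

```bash
python3 - <<'E'
from h import *
for n in('scene','side'):
    z=np.load(n+'.npz'); W=z['W']; im=z['im']; P=W[(z['d']>0)&(W[...,0]>.40)&(W[...,0]<.5)&(abs(W[...,1])<.3)]
    b=P[(P[:,2]>.064)&(P[:,1]<-.08)&(P[:,2]<.078)]; print(n,'btn',len(b),b.mean(0),np.median(b[:,2]),b.min(0),b.max(0),cv2.minEnclosingCircle((b[:,:2]*1000).astype(np.float32)))
    s=P[(P[:,2]>.05)&(P[:,2]<.06)&(P[:,1]<-.04)]; print('slv',cv2.minAreaRect((s[:,:2]*1000).astype(np.float32)))
    t=P[(P[:,2]>.085)&(P[:,1]>-.03)]; print('post',cv2.minEnclosingCircle((t[:,:2]*1000).astype(np.float32)))
    p=imaging.camera_params(n)
    for y in(-.1,-.02,.0,.05,.1):
        v=p['camera_from_world']@[.42,y,.02,1]; print(y,p['fx']*v[0]/v[2]+p['cx'],p['fy']*v[1]/v[2]+p['cy'])
# rider in side
z=np.load('side.npz');W=z['W'];im=z['im']
for r in range(206,224,2): print(r,[(int(im[r,c].mean()),*(W[r,c]*1000).round().astype(int)) for c in range(202,214,2)])
E
```

```text
scene btn 53 [ 0.45116707 -0.11098936  0.06763197] 0.06764671036831627 [ 0.44126465 -0.12225519  0.06437414] [ 0.4616387  -0.09966493  0.07090068] ((450.7956848144531, -110.95729064941406), 11.834345817565918)
slv ((452.00299072265625, -112.95755004882812), (145.0128936767578, 49.74045181274414), 88.88119506835938)
post ((455.2771911621094, 13.365063667297363), 11.372849464416504)
-0.1 224.77963375602516 256.49852305934144
-0.02 213.10381282673217 236.91969134151933
0.0 210.3587611522043 232.3165970393903
0.05 203.77405305220339 221.27489876552815
0.1 197.559586286625 210.85404701077067
side btn 68 [ 0.44996087 -0.11255128  0.06936137] 0.07041618796342283 [ 0.43945392 -0.12181974  0.06400628] [ 0.46038324 -0.09850361  0.07219781] ((450.9305114746094, -110.05816650390625), 11.831777572631836)
slv ((448.8834533691406, -113.10443878173828), (146.1873321533203, 50.838687896728516), 86.62137603759766)
post ((456.1393737792969, 13.771811485290527), 12.359304428100586)
-0.1 234.44163878371094 251.06003974844697
-0.02 220.97648348024327 234.24662619104362
0.0 217.85371973006437 230.347353053
[... 2146 characters left out ...]
238, np.int64(429), np.int64(79), np.int64(12)), (222, np.int64(433), np.int64(77), np.int64(12))]
220 [(66, np.int64(413), np.int64(97), np.int64(1)), (83, np.int64(414), np.int64(83), np.int64(8)), (218, np.int64(416), np.int64(72), np.int64(13)), (243, np.int64(421), np.int64(73), np.int64(11)), (221, np.int64(426), np.int64(71), np.int64(11)), (226, np.int64(429), np.int64(66), np.int64(12))]
222 [(96, np.int64(409), np.int64(85), np.int64(3)), (91, np.int64(414), np.int64(84), np.int64(2)), (124, np.int64(414), np.int64(69), np.int64(10)), (234, np.int64(417), np.int64(61), np.int64(13)), (245, np.int64(421), np.int64(58), np.int64(13)), (223, np.int64(426), np.int64(56), np.int64(13))]
```

Request:
{"name": "play_rows", "arguments": {"motion": [{"claw":-1,"rz":-1},{"claw":-1,"rz":-1},{"claw":-1,"rz":-1},{"claw":-1,"rz":-1},{"claw":-1,"rz":-1},{"claw":-1,"rz":-1},{"claw":-1,"rz":-1},{"claw":-1,"rz":-1},{"claw":-1,"rz":-1},{"claw":-1,"rz":-1},{"claw":-1,"rz":-1},{"claw":-1,"rz":-0.5}]}}

```text
invalid input
```

Request:
{"name": "play_rows", "arguments": {"motion": [{"claw":-1,"tx":1,"ty":0.7},{"claw":-1,"tx":1,"ty":0.7},{"claw":-1,"tx":1,"ty":0.7},{"claw":-1,"tx":1,"ty":0.7},{"claw":-1,"tx":1,"ty":0.7},{"claw":-1,"tx":1,"ty":0.7},{"claw":-1,"tx":1,"ty":0.7},{"claw":-1,"tx":1,"ty":0.7},{"claw":-1,"tx":1,"ty":0.7},{"claw":-1,"tx":1,"ty":0.7},{"claw":-1,"tx":1,"ty":0.7},{"claw":-1,"tx":1,"ty":0.7},{"claw":-1,"tx":1,"ty":0.7},{"claw":-1,"tx":1,"ty":0.4},{"claw":-1,"tx":0.5,"ty":0.3},{"claw":-1}]}}

```text
invalid input
```

```bash
python3 - <<'E'
from h import *
im,d,p=grab('wrist'); cv2.imwrite('pics/w1.png',im); s=observe(); print(s['tcp_pos'],s['tcp_rot'],s['q'],s['force'],s['finger_gap'],s['time_s'],p['fx'])
E
```

```text
[ 0.18661756 -0.54322721  0.20455894] [ 9.86355251e-01  1.64628620e-01 -2.05203690e-05 -8.58153746e-04] [-1.39052502e+00  2.07230693e-01  1.54261511e+00 -1.57283709e-05
  1.39346358e+00 -1.50488992e-01] [-0.25153697  0.04231193 -0.61513862] 0.09397239580823961 0.15 325.19226210127806
```

View pics/w1.png

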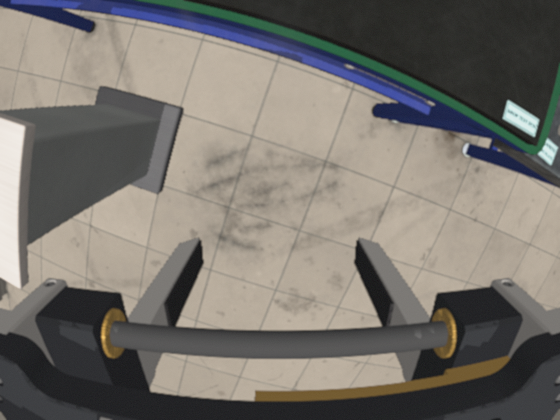

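The wrist view shows only the floor and the open fingers: both calls were refused, so the arm has not moved. I'll try again with every field given.

Request:
{"name": "play_rows", "arguments": {"motion": [{"claw":-1,"tx":0,"ty":0,"tz":0,"rx":0,"ry":0,"rz":-1},{"claw":-1,"tx":0,"ty":0,"tz":0,"rx":0,"ry":0,"rz":-1},{"claw":-1,"tx":0,"ty":0,"tz":0,"rx":0,"ry":0,"rz":-1},{"claw":-1,"tx":0,"ty":0,"tz":0,"rx":0,"ry":0,"rz":-1},{"claw":-1,"tx":0,"ty":0,"tz":0,"rx":0,"ry":0,"rz":-1},{"claw":-1,"tx":0,"ty":0,"tz":0,"rx":0,"ry":0,"rz":-1},{"claw":-1,"tx":0,"ty":0,"tz":0,"rx":0,"ry":0,"rz":-1},{"claw":-1,"tx":0,"ty":0,"tz":0,"rx":0,"ry":0,"rz":-1},{"claw":-1,"tx":0,"ty":0,"tz":0,"rx":0,"ry":0,"rz":-1},{"claw":-1,"tx":0,"ty":0,"tz":0,"rx":0,"ry":0,"rz":-1},{"claw":-1,"tx":0,"ty":0,"tz":0,"rx":0,"ry":0,"rz":-1},{"claw":-1,"tx":0,"ty":0,"tz":0,"rx":0,"ry":0,"rz":-0.5}]}}

```text
time_s: 1.65
tcp_pos: [0.1867, -0.5435, 0.2049]
tcp_rot: [0.719, 0.695, 0.0, -0.0]
force: [-1.4, 0.2, -0.1]
finger_gap: 0.0005
grip_force: 0.0
```

Request:
{"name": "play_rows", "arguments": {"motion": [{"claw":-1,"tx":0.5,"ty":0.3,"tz":0,"rx":0,"ry":0,"rz":0},{"claw":-1,"tx":1,"ty":0.56,"tz":0,"rx":0,"ry":0,"rz":0},{"claw":-1,"tx":1,"ty":0.56,"tz":0,"rx":0,"ry":0,"rz":0},{"claw":-1,"tx":1,"ty":0.56,"tz":0,"rx":0,"ry":0,"rz":0},{"claw":-1,"tx":1,"ty":0.56,"tz":0,"rx":0,"ry":0,"rz":0},{"claw":-1,"tx":1,"ty":0.56,"tz":0,"rx":0,"ry":0,"rz":0},{"claw":-1,"tx":1,"ty":0.56,"tz":0,"rx":0,"ry":0,"rz":0},{"claw":-1,"tx":1,"ty":0.56,"tz":0,"rx":0,"ry":0,"rz":0},{"claw":-1,"tx":1,"ty":0.56,"tz":0,"rx":0,"ry":0,"rz":0},{"claw":-1,"tx":1,"ty":0.56,"tz":0,"rx":0,"ry":0,"rz":0},{"claw":-1,"tx":1,"ty":0.56,"tz":0,"rx":0,"ry":0,"rz":0},{"claw":-1,"tx":1,"ty":0.56,"tz":0,"rx":0,"ry":0,"rz":0},{"claw":-1,"tx":1,"ty":0.56,"tz":0,"rx":0,"ry":0,"rz":0},{"claw":-1,"tx":1,"ty":0.56,"tz":0,"rx":0,"ry":0,"rz":0},{"claw":-1,"tx":1,"ty":0.56,"tz":0,"rx":0,"ry":0,"rz":0},{"claw":-1,"tx":1,"ty":0.56,"tz":0,"rx":0,"ry":0,"rz":0},{"claw":-1,"tx":1,"ty":0.56,"tz":0,"rx":0,"ry":0,"rz":0},{"claw":-1,"tx":1,"ty":0.56,"tz":0,"rx":0,"ry":0,"rz":0},{"claw":-1,"tx":0.15,"ty":0.13,"tz":0,"rx":0,"ry":0,"rz":0},{"claw":-1,"tx":0,"ty":0,"tz":0,"rx":0,"ry":0,"rz":0}]}}

```text
time_s: 4.15
tcp_pos: [0.4507, -0.1115, 0.2053]
tcp_rot: [0.719, 0.695, -0.0, -0.0]
force: [0.3, -0.4, -0.9]
finger_gap: 0.0005
grip_force: 0.0
```

```bash
python3 - <<'E'
from h import *
for n in('wrist','scene'):
    im,d,p=grab(n); np.savez(n+'2.npz',im=im,d=d,T=p['camera_from_world']); cv2.imwrite(f'pics/{n}2.png',im)
    print(n,p)
s=observe(); print(s['tcp_pos'],s['tcp_rot'],s['force'],s['time_s'])
E
```

```text
wrist {'fx': 325.19226210127806, 'fy': 325.19226210127806, 'cx': 278.44935355372945, 'cy': 204.41523434892216, 'camera_from_world': array([[ 9.99383822e-01, -3.50947173e-02, -5.79966381e-04,
        -4.54740723e-01],
       [-3.34335635e-02, -9.56849756e-01,  2.88653323e-01,
        -1.22934689e-01],
       [-1.06851475e-02, -2.88456071e-01, -9.57433508e-01,
         3.64932437e-01],
       [ 0.00000000e+00,  0.00000000e+00,  0.00000000e+00,
         1.00000000e+00]])}
scene {'fx': 463.6268330662242, 'fy': 463.6268330662242, 'cx': 278.9705504942371, 'cy': 214.2735028683054, 'camera_from_world': array([[ 0.89340978, -0.44918272,  0.00733809, -0.54999778],
       [-0.27075453, -0.55141265, -0.78907292,  0.17541854],
       [ 0.35848423,  0.70297864, -0.61425572,  1.04166493],
       [ 0.        ,  0.        ,  0.        ,  1.        ]])}
[ 0.45060013 -0.11221905  0.20535293] [ 7.19918470e-01  6.94058592e-01 -2.54508753e-04 -5.65234977e-05] [0.05065711 0.24339872 0.09512918] 4.25
```

View pics/wrist2.png

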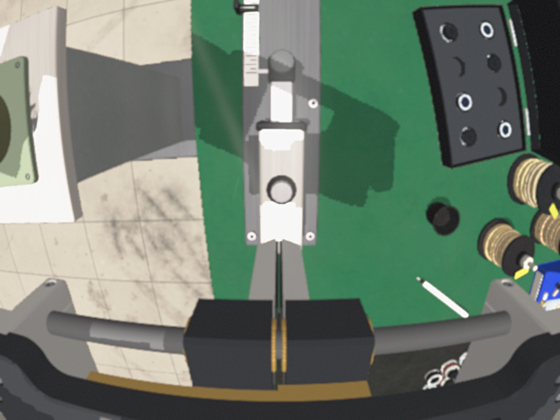

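The wrist view shows the button at (281,189), the post at (281,65), the pointer near (262,72) and the rider at the top edge, around (247,7). I'll intersect those rays with the known heights.

```bash
cat >> h.py <<'E'
def ray(u,v,z,p):
    x=np.array([u-p['cx'],v-p['cy']]); r=np.hypot(*x); t=r/p['fx']; dc=np.r_[np.sin(t)*x/r,np.cos(t)]
    M=np.linalg.inv(p['camera_from_world']); d=M[:3,:3]@dc; o=M[:3,3]; return o+d*(z-o[2])/d[2]
E
python3 - <<'E'
from h import *
p=imaging.camera_params('wrist')
print('btn',ray(281,189,.07,p),'ptr',ray(261,72,.0235,p),'rider',ray(247,7,.0185,p),'posttop',ray(282,60,.102,p))
im=np.load('wrist2.npz')['im']
a=cv2.resize(im[0:100,220:320],(600,600),interpolation=cv2.INTER_CUBIC); cv2.imwrite('pics/w2c.png',a)
E
```

```text
btn [ 0.45374808 -0.10786901  0.07      ] ptr [0.43661026 0.01328129 0.0235    ] rider [0.42336333 0.0919244  0.0185    ] posttop [0.45869509 0.01394062 0.102     ]
```

View pics/w2c.png

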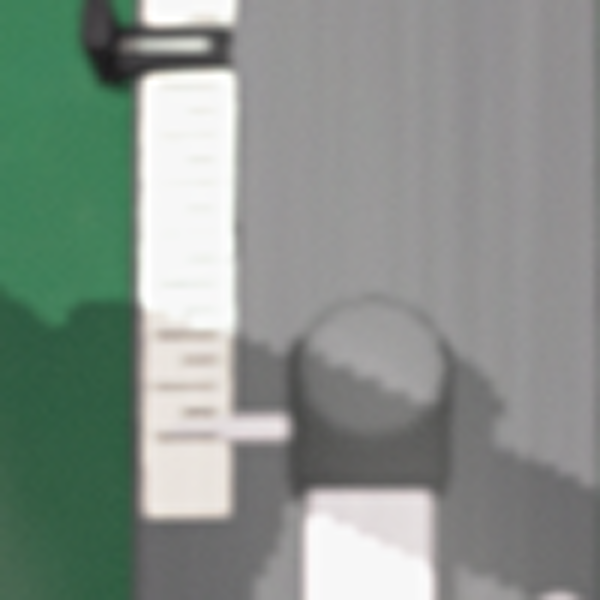

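Request:
{"name": "play_rows", "arguments": {"motion": [{"claw":-1,"tx":0.05,"ty":0.05,"tz":0.8,"rx":0,"ry":0,"rz":0},{"claw":-1,"tx":0,"ty":0,"tz":1,"rx":0,"ry":0,"rz":0},{"claw":-1,"tx":0,"ty":0,"tz":1,"rx":0,"ry":0,"rz":0},{"claw":-1,"tx":0,"ty":0,"tz":1,"rx":0,"ry":0,"rz":0},{"claw":-1,"tx":0,"ty":0,"tz":1,"rx":0,"ry":0,"rz":0},{"claw":-1,"tx":0,"ty":0,"tz":0.3,"rx":0,"ry":0,"rz":0},{"claw":-1,"tx":0,"ty":0,"tz":0.1,"rx":0,"ry":0,"rz":0},{"claw":-1,"tx":0,"ty":0,"tz":0.1,"rx":0,"ry":0,"rz":0},{"claw":-1,"tx":0,"ty":0,"tz":0.1,"rx":0,"ry":0,"rz":0},{"claw":-1,"tx":0,"ty":0,"tz":0,"rx":0,"ry":0,"rz":0}]}}

```text
time_s: 5.5
tcp_pos: [0.4526, -0.1106, 0.0707]
tcp_rot: [0.72, 0.694, 0.0, 0.0]
force: [0.8, 0.6, 0.3]
finger_gap: 0.0005
grip_force: 0.0
```

Request:
{"name": "play_rows", "arguments": {"motion": [{"claw":-1,"tx":0,"ty":0,"tz":0.1,"rx":0,"ry":0,"rz":0},{"claw":-1,"tx":0,"ty":0,"tz":0.1,"rx":0,"ry":0,"rz":0},{"claw":-1,"tx":0,"ty":0,"tz":0.04,"rx":0,"ry":0,"rz":0},{"claw":-1,"tx":0,"ty":0,"tz":0,"rx":0,"ry":0,"rz":0}]}}

```text
time_s: 6.0
tcp_pos: [0.4528, -0.1107, 0.0645]
tcp_rot: [0.72, 0.694, 0.0, 0.0]
force: [1.3, 0.4, 0.7]
finger_gap: 0.0003
grip_force: 0.6
```

Request:
{"name": "play_rows", "arguments": {"motion": [{"claw":-1,"tx":0,"ty":0,"tz":0.04,"rx":0,"ry":0,"rz":0},{"claw":-1,"tx":0,"ty":0,"tz":0,"rx":0,"ry":0,"rz":0}]}}

```text
time_s: 6.25
tcp_pos: [0.4528, -0.1107, 0.0642]
tcp_rot: [0.72, 0.694, 0.0, 0.0]
force: [-0.1, 0.5, 7.0]
finger_gap: 0.0005
grip_force: 3.0
```

Request:
{"name": "play_rows", "arguments": {"motion": [{"claw":-1,"tx":0,"ty":0,"tz":0.03,"rx":0,"ry":0,"rz":0},{"claw":-1,"tx":0,"ty":0,"tz":0,"rx":0,"ry":0,"rz":0},{"claw":-1,"tx":0,"ty":0,"tz":0,"rx":0,"ry":0,"rz":0}]}}

```text
time_s: 6.62
tcp_pos: [0.4528, -0.1107, 0.0641]
tcp_rot: [0.72, 0.694, 0.0, 0.0]
force: [-2.5, 2.0, 11.9]
finger_gap: 0.0002
grip_force: 5.3
```

Request:
{"name": "play_rows", "arguments": {"motion": [{"claw":-1,"tx":0,"ty":0,"tz":-0.5,"rx":0,"ry":0,"rz":0},{"claw":-1,"tx":0,"ty":0,"tz":-1,"rx":0,"ry":0,"rz":0},{"claw":-1,"tx":0,"ty":0,"tz":-1,"rx":0,"ry":0,"rz":0},{"claw":0.3,"tx":0,"ty":0,"tz":-0.6,"rx":0,"ry":0,"rz":0},{"claw":0.3,"tx":1,"ty":0,"tz":0,"rx":0,"ry":0,"rz":0},{"claw":0.3,"tx":1,"ty":0,"tz":0,"rx":0,"ry":0,"rz":0},{"claw":0.3,"tx":1,"ty":0,"tz":0,"rx":0,"ry":0,"rz":0},{"claw":0.3,"tx":1,"ty":-0.05,"tz":0,"rx":0,"ry":0,"rz":0},{"claw":0.3,"tx":0.7,"ty":0,"tz":0,"rx":0,"ry":0,"rz":0},{"claw":0.3,"tx":0.28,"ty":0,"tz":0,"rx":0,"ry":0,"rz":0},{"claw":0.3,"tx":0,"ty":0,"tz":0,"rx":0,"ry":0,"rz":0}]}}

```text
time_s: 8.0
tcp_pos: [0.4553, 0.014, 0.14]
tcp_rot: [0.719, 0.695, -0.0, -0.0]
force: [0.1, 0.4, -0.1]
finger_gap: 0.0608
grip_force: 0.0
```

```bash
python3 - <<'E'
from h import *
im,d,p=grab('wrist'); cv2.imwrite('pics/w3.png',im[:,100:460]); s=observe(); print(s['tcp_pos'],s['tcp_rot'],s['force'],s['time_s'],s['finger_gap'])
E
```

```text
[0.45546842 0.01366164 0.14007719] [ 7.19574047e-01  6.94415674e-01 -2.47821271e-04 -3.46090347e-05] [-0.09382717  0.30361844 -0.19231871] 8.05 0.061156523741052585
```

View pics/w3.png

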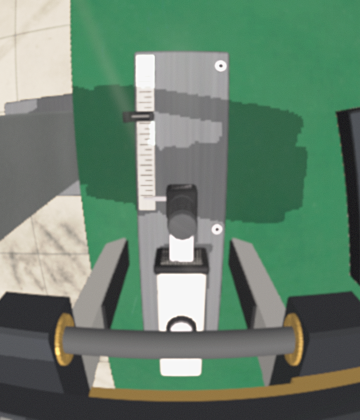

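The post at full-frame (281,215) is centred between the fingers, the pointer is near (255,199) and the rider's mark near (240,117). I'll descend and grip.

Request:
{"name": "play_rows", "arguments": {"motion": [{"claw":0.3,"tx":0,"ty":0,"tz":0.6,"rx":0,"ry":0,"rz":0},{"claw":0.3,"tx":0,"ty":0,"tz":1,"rx":0,"ry":0,"rz":0},{"claw":0.3,"tx":0,"ty":0,"tz":1,"rx":0,"ry":0,"rz":0},{"claw":0.3,"tx":0,"ty":0,"tz":0.6,"rx":0,"ry":0,"rz":0},{"claw":0.3,"tx":0,"ty":0,"tz":0,"rx":0,"ry":0,"rz":0},{"claw":-1,"tx":0,"ty":0,"tz":0,"rx":0,"ry":0,"rz":0},{"claw":-1,"tx":0,"ty":0,"tz":0,"rx":0,"ry":0,"rz":0},{"claw":-1,"tx":0,"ty":0,"tz":0,"rx":0,"ry":0,"rz":0},{"claw":-1,"tx":0,"ty":0,"tz":0,"rx":0,"ry":0,"rz":0},{"claw":-1,"tx":0,"ty":0,"tz":0,"rx":0,"ry":0,"rz":0}]}}

```text
time_s: 9.3
tcp_pos: [0.4579, 0.0138, 0.0608]
tcp_rot: [0.72, 0.694, 0.002, 0.002]
force: [4.5, 0.1, -3.2]
finger_gap: 0.0218
grip_force: 30.0
```

```bash
python3 - <<'E'
from h import *
im,d,p=grab('wrist'); s=observe(); print(s['tcp_pos'],s['force'],s['time_s'],s['finger_gap'],s['grip_force'])
# earlier frame estimate (shift cam to TCP z .14)
q=dict(p); q['camera_from_world']=np.load('wrist2.npz')['T']; a=ray(246.7,71.5,.0235,q); b=ray(248.3,7.7,.0185,q); print(a,b,b-a)
q=dict(p); M=np.linalg.inv(p['camera_from_world']); M[:3,3]+=np.array([.45547,.01366,.14008])-s['tcp_pos']; q['camera_from_world']=np.linalg.inv(M)
a=ray(248,198.5,.0235,q); b=ray(240,116.5,.0185,q); print(a,b,b-a)
cv2.imwrite('pics/w4.png',cv2.resize(im[0:240,190:350],(480,600)[::1],interpolation=cv2.INTER_CUBIC) if 0 else cv2.resize(im[0:200,180:380],(600,600),interpolation=cv2.INTER_CUBIC))
E
```

```text
[0.4578758  0.01376889 0.06085951] [ 5.76452092  0.37154018 -3.24653301] 9.35 0.02153408686112057 30.000924468040466
[0.42093094 0.01538321 0.0235    ] [0.42459821 0.09157875 0.0185    ] [ 0.00366727  0.07619554 -0.005     ]
[0.42772776 0.01461826 0.0235    ] [0.42408622 0.09172732 0.0185    ] [-0.00364154  0.07710906 -0.005     ]
```

View pics/w4.png

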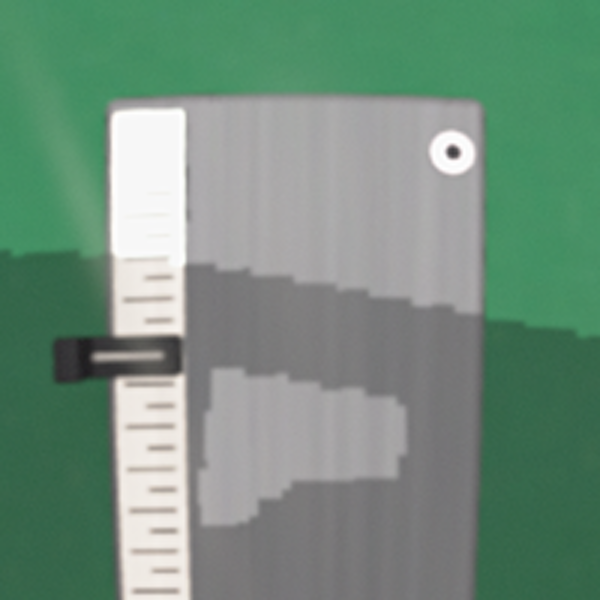

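The post is held (gap 21.5 mm, 30 N). The rider's mark is at crop (128,356). I put the extension needed at about 76.5 mm, so I draw out 70 mm and look again.

Request:
{"name": "play_rows", "arguments": {"motion": [{"claw":-1,"tx":0.1,"ty":0.08,"tz":0,"rx":0,"ry":0,"rz":0},{"claw":-1,"tx":0.3,"ty":0,"tz":0,"rx":0,"ry":0,"rz":0},{"claw":-1,"tx":0.4,"ty":0,"tz":0,"rx":0,"ry":0,"rz":0},{"claw":-1,"tx":0.4,"ty":0,"tz":0,"rx":0,"ry":0,"rz":0},{"claw":-1,"tx":0.4,"ty":0,"tz":0,"rx":0,"ry":0,"rz":0},{"claw":-1,"tx":0.4,"ty":0,"tz":0,"rx":0,"ry":0,"rz":0},{"claw":-1,"tx":0.4,"ty":0,"tz":0,"rx":0,"ry":0,"rz":0},{"claw":-1,"tx":0.3,"ty":0,"tz":0,"rx":0,"ry":0,"rz":0},{"claw":-1,"tx":0.1,"ty":0,"tz":0,"rx":0,"ry":0,"rz":0},{"claw":-1,"tx":0,"ty":0,"tz":0,"rx":0,"ry":0,"rz":0}]}}

```text
time_s: 10.6
tcp_pos: [0.4604, 0.083, 0.0608]
tcp_rot: [0.719, 0.695, -0.001, 0.001]
force: [-0.3, -6.3, 4.2]
finger_gap: 0.0213
grip_force: 30.0
```

```bash
python3 - <<'E'
from h import *
s=observe(); print(s['tcp_pos'],s['force'],s['time_s'],s['finger_gap'],s['grip_force'])
o=[]
for n,b in(('wrist',(90,290,190,340)),('scene',(180,240,180,225)),('side',(180,240,180,225))):
    im,d,p=grab(n); np.savez(n+'5.npz',im=im,d=d,T=p['camera_from_world']); r=im[b[0]:b[1],b[2]:b[3]]; k=520/r.shape[0]; o.append(cv2.resize(r,None,fx=k,fy=k,interpolation=cv2.INTER_CUBIC)[:, :390] if n=='wrist' else cv2.resize(r,(200,266),interpolation=cv2.INTER_CUBIC))
cv2.imwrite('pics/w5.png',np.hstack([o[0][:520],np.vstack(o[1:])[:520]]))
E
```

```text
[0.46040502 0.08295698 0.06081068] [-0.26842446 -6.25216281  4.18674668] 10.6 0.021322544152209952 30.00074028968811
```

View pics/w5.png

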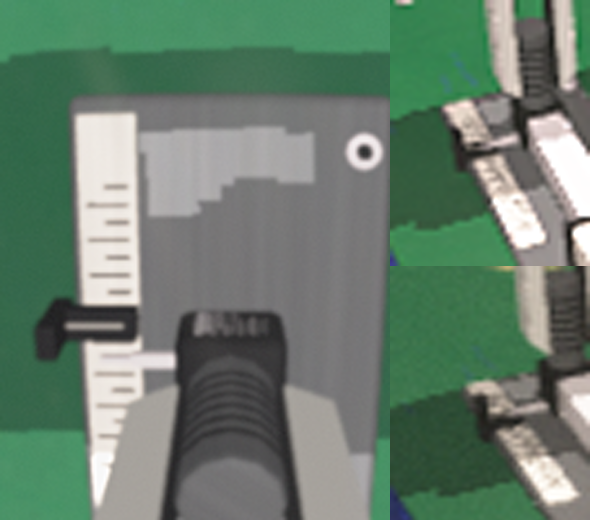

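The pointer is at crop (125,360), just short of the rider's mark at (97,325). The grip holds. Now for the remaining distance.

```bash
python3 - <<'E'
from h import *
p=imaging.camera_params('wrist')
z=lambda x,y:(190+(x+.5)/2.6-.5,90+(y+.5)/2.6-.5)
a=ray(*z(125,361),.0235,p); b=ray(*z(97,325),.0185,p); u=np.array([.035,.999,0]); print(a,b,(b-a)@u)
im=np.load('wrist5.npz')['im'].mean(2)
print(im[205:235,226:232].mean(1).round().astype(int)); print(im[218:236,240:250].mean(1).round().astype(int))
E
```

```text
[0.43173677 0.0836469  0.0235    ] [0.4239149  0.09269563 0.0185    ] 0.008765917410280905
[234 219 141  57  40  49  49  48  73 126 157 124  70  46  44  64 121 190
 229 232 225 211 213 225 229 230 230 218 185 193]
[101 111 126 145 163 170 172 179 203 223 227 228 226 210 183 164 165 173]
```

Request:
{"name": "play_rows", "arguments": {"motion": [{"claw":-1,"tx":0.16,"ty":0,"tz":0,"rx":0,"ry":0,"rz":0},{"claw":-1,"tx":0.16,"ty":0,"tz":0,"rx":0,"ry":0,"rz":0},{"claw":-1,"tx":0,"ty":0,"tz":0,"rx":0,"ry":0,"rz":0},{"claw":-1,"tx":0,"ty":0,"tz":0,"rx":0,"ry":0,"rz":0}]}}

```text
time_s: 11.25
tcp_pos: [0.4607, 0.0907, 0.0608]
tcp_rot: [0.719, 0.695, -0.001, 0.001]
force: [-1.2, -5.2, 4.5]
finger_gap: 0.0218
grip_force: 30.0
```

```bash
python3 - <<'E'
from h import *
s=observe(); print(s['tcp_pos'],s['force'],s['time_s'],s['finger_gap'],s['grip_force'])
o=[]
for n,b in(('wrist',(170,270,200,300)),('scene',(190,230,185,225)),('side',(190,230,185,225))):
    im,d,p=grab(n); 
    r=im[b[0]:b[1],b[2]:b[3]]; o.append(cv2.resize(r,(500,500) if n=='wrist' else (250,250),interpolation=cv2.INTER_CUBIC))
    if n=='wrist': print(im[205:240,226:232].mean((1,2)).round().astype(int), im[205:240,242:248].mean((1,2)).round().astype(int)); c=np.linalg.inv(p['camera_from_world'])[:3,3]; print(c)
    for h,l in((.0235,'p'),(.0185,'r')):
        if n=='wrist': [print(l,v,ray(229,v,h,p)) for v in (210,215,220)]
cv2.imwrite('pics/w6.png',np.hstack([o[0],np.vstack(o[1:])]))
E
```

```text
[0.46066346 0.09074267 0.06080102] [-1.23323118 -5.17533525  4.47557748] 11.25 0.02177830569889809 30.000738501548767
[169 168 222 232 232 231 229 226 228 232 232 213 134  54  39  48  49  49
  74 123 160 165 160 164 150 127 154 210 230 231 231 231 230 231 231] [155 155 155 156 156 156 156 157 160 162 162 157 139 116 106 104 103 102
 105 125 163 204 224 228 227 224 208 183 172 173 176 176 175 175 177]
[0.464028   0.17430368 0.23995935]
p 210 [0.42682663 0.10573557 0.0235    ]
p 215 [0.42652122 0.10202216 0.0235    ]
p 220 [0.42620696 0.09826966 0.0235    ]
r 210 [0.42596732 0.10415172 0.0185    ]
r 215 [0.42565484 0.10035253 0.0185    ]
r 220 [0.42533333 0.09651335 0.0185    ]
```

View pics/w6.png

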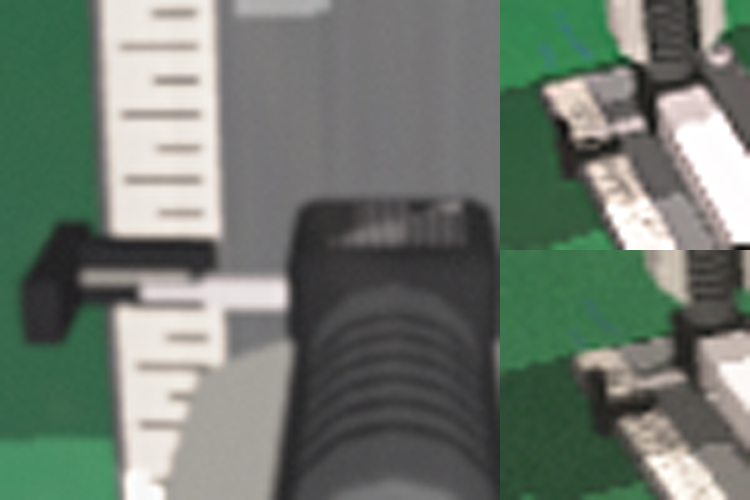

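The tip, at crop (138,290), is now over the rider, slightly short of the mark's line at row 276. I'll quantify that with parallax.

```bash
python3 - <<'E'
from h import *
p=imaging.camera_params('wrist')
u=np.array([.035,.999,0])
z=lambda x,y:(200+(x+.5)/5-.5,170+(y+.5)/5-.5)
a=ray(*z(142,290),.0235,p); b=ray(*z(140,276),.0185,p); print(a,b,(b-a)@u)
im=cv2.cvtColor(imaging.grab_frame('wrist')[0],cv2.COLOR_BGR2GRAY); print(im[214:236,214:234])
E
```

```text
[0.42498086 0.09247321 0.0235    ] [0.42397281 0.09278517 0.0185    ] 0.000276367130582311
[[ 55  56  57  63  74  83  94 133 193 227 232 232 232 232 233 234 233 231
  230 231]
 [ 38  37  40  48  64  80  93 130 183 224 231 232 231 232 234 234 234 234
  236 236]
 [ 34  33  36  42  56  69  80 108 156 193 206 211 212 212 215 216 216 216
  218 220]
 [ 36  36  36  34  46  49  55  69  97 118 130 133 133 132 135 136 136 136
  139 138]
 [ 37  37  39  39  40  38  37  38  46  50  53  53  54  53  54  55  54  54
   56  55]
 [ 37  39  42  44  42  42  43  39  40  42  40  40  39  40  37  40  41  41
   40  38]
 [ 36  39  45  48  49  48  48  48  47  47  47  47  48  48  47  48  46  46
   49  47]
 [ 36  39  44  46  47  47  46  47  51  48  49  49  50  47  49  48  48  49
   47  48]
 [ 33  40  45  50  50  50  49  50  46  49  49  48  50  48  51  48  49  47
   49  46]
 [ 34  42  61  73  78  78  77  77  76  76  76  74  74  75  74  74  73  73
   73  73]
 [ 36  60  93 118 126 126 125 125 125 124 123 123 122 123 125 125 124 124
  124 123]
 [ 41  67 112 143 151 151 151 152 153 152 151 152 151 155 163 167 166 165

[... 161 characters left out ...]
 202 201
  202 200]
 [ 34  34  42  46  50  48  47  48  48  47  46  45  53 103 171 213 221 220
  218 219]
 [ 35  34  39  44  46  48  45  45  48  52  55  51  52  95 154 192 202 202
  201 201]
 [ 31  35  48  55  55  55  56  55  68  89 107 103  92  97 124 145 151 150
  152 151]
 [ 35  48  60  68  68  68  70  76 101 144 172 172 158 151 153 155 156 155
  154 155]
 [ 38  57  74  80  78  82  81  91 123 178 218 223 217 212 211 212 211 212
  212 212]
 [ 46  64  81  83  84  84  84  91 127 186 228 232 231 230 231 230 232 232
  233 233]
 [ 57  75  82  84  84  83  83  90 124 178 224 231 232 232 232 233 234 234
  234 235]
 [ 66  80  84  85  82  81  84  89 119 172 220 230 231 231 231 232 233 233
  233 232]]
```

```bash
python3 -c "
from h import *
print(ctrl.close_job())"
```

```text
the job is handed in; nothing more can be done
None
```

I pushed the lock button in to its stop, drew the arm out about 77 mm and handed the job in with the post still gripped; the last wrist view put the pointer about 0.3 mm from the middle of the rider.

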